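# Tighten the terrine press with its turning rod

## Task

Take the steel rod from its wooden rest, slide its plain end through the loop of the screw eye on top of the small press, and swing it clockwise (seen from above) until the screw comes to its stop and the pressing plate is down on the mould. Then draw the rod out of the loop and lay it back in both notches of its rest. Leave the mug, the egg cup and the glass where they stand.

Things in the scene. Friction and masses are not known exactly. Their poses are not given: they have to be found in the camera images.
- rod_mid (a point): Centre of the loose turning rod: a straight round steel bar 12 mm thick, 190 mm long over all, about 0.12 kg, lying level in its rest at the start. Its x axis runs along the rod to the plain rounded end at x = +95 mm; at the other end is a dark wooden ball knob, 24 mm across, centred at x = -83 mm, with a 17 mm collar before it. It is free for a grasp from above between the two notches.
- rest: Fixed wooden rest: foot 130 x 64 x 12 mm and two upright forks 12 mm thick at x = +50 and -50 mm with 90-degree V notches open upward, 37 mm wide at the mouth; fork tops 69 mm high. Origin: centre of its underside; x along a rod lying in it, z up. A rod in the notches has its axis 53.5 mm above the origin. The plain end points to +x at the start; it may be laid back either way round.
- eye_loop (a point): Centre of the round loop of the steel screw eye upright on the press, 152 mm above the worktop, on the screw's vertical axis (it does not shift as the screw turns). Opening 22 mm wide, outside 42 mm, 18 mm deep along the hole. The x axis is level, along the hole, and at the start points away from the robot and to its left: a rod is best slid in that way, from the near right. z is up.
- screw_eye (a joint): Turn of the screw eye, rad: 0 loosest, growing clockwise seen from above to the stop at 1.1. Starts at 0 to 0.35; takes 0.12 N m; stays where left. The rod is loose in the loop: it swings about 35 degrees either side of the hole's axis before it bears on both sides and turns the loop, so it leads the loop by that much and must be swung back as much before it is drawn out.
- press: Small fixed screw press: wooden base 150 x 180 x 16 mm, two steel posts at y = +68 and -68 mm, wooden cross beam 34 (x) by 176 mm (y) with its top at 100 mm (nuts to 107 mm), white mould and pressing plate below it. Origin: centre of its underside, directly below the screw's axis; z up. Only the screw eye stands higher than 107 mm.
- mug: White mug with a handle, 64 x 91 x 51 mm, loose; a bystander, to be left alone. Origin at the centre of its underside, z up.
- egg_cup: Cream egg cup, 48 mm across and 51 mm high, loose; a bystander, to be left alone. Origin at the centre of its underside, z up.
- glass: Small clear glass, 45 mm across and 63 mm high, loose; a bystander, to be left alone. Origin at the centre of its underside, z up.
- rod: The same rod as a body; its origin and axes are those of point rod_mid.
Not all that is in view belongs to the job. Leave any pink or yellow look-alike of the rest alone.

How it is judged (in metres and radians):
On the way, in this order (a step that is already met when the one before it is completed fails the run):
1. the rod goes through the loop while the screw is still loose (turned less than 0.5 rad) (x of eye_loop in the frame of rod_mid between 0 and 0.085 m and y of eye_loop in the frame of rod_mid between -0.012 and 0.012 m and z of eye_loop in the frame of rod_mid between -0.012 and 0.012 m and value of joint screw_eye below 0.5 rad), for 0.2 s.
2. the screw reaches its stop (0.98 rad or more) with the rod through the loop (x of eye_loop in the frame of rod_mid between 0 and 0.085 m and y of eye_loop in the frame of rod_mid between -0.012 and 0.012 m and z of eye_loop in the frame of rod_mid between -0.012 and 0.012 m and value of joint screw_eye above 0.98 rad), for 0.2 s.
At the end, for the whole second after the job is handed in: The screw eye is still turned to within 0.12 rad of its stop, and the rod lies at rest in both notches of its rest (within 35 mm of the middle lengthwise, 7 mm sideways, 6.5 mm in height and 0.1 rad in direction), either way round (value of joint screw_eye above 0.98 rad and x of rod_mid in the frame of rest between -0.035 and 0.035 m and y of rod_mid in the frame of rest between -0.007 and 0.007 m and z of rod_mid in the frame of rest between 0.047 and 0.06 m and angle between the x axis of rod_mid and the x axis of rest, either way round below 0.1 rad and linear speed of rod below 0.02 m/s); the robot touches nothing.
It fails at once if the mug is shifted by more than 30 mm or tipped (distance of mug from where it was at the start of the episode above 0.03 m or angle between mug's own z axis and vertical above 0.5 rad).
It fails at once if the egg cup is shifted by more than 30 mm or tipped (distance of egg_cup from where it was at the start of the episode above 0.03 m or angle between egg_cup's own z axis and vertical above 0.5 rad).
It fails at once if the glass is shifted by more than 30 mm or tipped (distance of glass from where it was at the start of the episode above 0.03 m or angle between glass's own z axis and vertical above 0.5 rad).
It also fails if it takes over 58 s, if anything falls off the work surface, if the arm or the gripper's body presses on something with over 40 N, if the wrist force passes 120 N, or if a joint passes its speed limit or range.

## Robot

A 7-joint arm with a two-finger parallel gripper is mounted at the origin on a cart in front of the work surface, level with it; the furniture and walls round the work are solid. World frame = base frame: x ahead of the robot, y to its left, z up, the work surface at z = 0. Lengths are in m, angles in degrees, forces in N, time in s.
With the tool pointing down it reaches from about 0.35 to 0.775 m from the base axis. Payload 3.1 kg.
Tool frame: the origin (TCP) lies at the very end of the fingers, on their centre line; the grasp point (between the pads) lies 19 mm behind it; x points along the fingers, z is the direction in which the jaws open and shut, and the axes are right-handed (so a half turn about x gives the same grasp; the last joint's range is limited). The gripper opens to 85 mm and grips with 20 to 120 N. Pads are 22 mm wide; open, the fingers measure 114 mm over their backs; the gripper's body (76 mm by 85 mm) begins 54 mm behind the grasp point. The pads swing forward as they close: fully open they stand 13 mm farther back than shut.
Start: joints at [-72.519, 17.813, 0.802, 86.603, -0.252, 75.585, -1.558], TCP at [0.187, 0.517, 0.231] pointing down, gripper open.
Joint ranges: [-154.91, 154.91], [-16.99, 109.72], [-72.82, 74.43], [7.12, 147.25], [-82.49, 262.49], [11.32, 116.49], [-174.64, 174.64]. Speed limits (degrees/s): [159.86, 159.86, 180, 180, 180, 180, 180].

## Interface

Orientations are given as [roll, pitch, yaw] about the fixed x, y, z axes, in that order (R = Rz(yaw) Ry(pitch) Rx(roll)).
In Python, from cell import robot gives the robot as it stands. The module is installed in compiled form; this text tells all that it offers.
- The arm moves only by the tool servo_tool, never from a script. Its argument "increments" is a list of rows, each a list of 7 numbers: the shift along the world's x, y, z in mm, then the turn, a rotation vector about the world's x, y, z in degrees, then the finger opening in mm, from 0 to 85.4. A call has exactly 10 rows; each row shifts and turns the commanded pose from where the row before left it; what a row does not reach is not made up. A row lasts 1/12 s, in which the tool goes at most 41.7 mm and 7.16 degrees, less where a joint would pass 70% of its speed; a pose out of reach is approached as far as the arm can. A call is refused whole if a number of a shift passes 41.7 or a number of a turn 7.16, either way. A call with a gripper value outside its range is refused whole. The fingers move at their own pace and stop on an object; "grip_force" is the grip in N (left out, the last holds). Time passes only in rows, so rows that do not move let the fingers close, or fill a call up. It gives the time, the measured TCP pose, the force and the opening at its end, in the units of the state.
- robot.observe(): the state, without advancing time (a new reading comes with each control period).
- robot.camera(name): name is "side" or "top" or "wrist"; returns the picture (400x640x3 uint8, blue, green, red); there is no depth.
- robot.camera_model(name): a dict with "fov_y" (degrees; the focal length in pixels is half the picture's height over the tangent of half this angle, whatever the lens; pixels are square), "cx", "cy" (the principal point, pixels), "R" (3x3) and "t" (3): a world point X has camera coordinates R X + t; the wrist camera has in their place "tool_from_camera" (4x4, takes a point from camera to tool coordinates, whose origin is the TCP and whose axes are the tool frame's). Camera axes: x right, y down, z forward; pixel columns grow to the right and rows downward; lengths in m; the calibration is good to about 2 mm. A picture is of the moment at which its call begins: read the wrist's pose just before it. camera_model takes no time and is no camera call.
- robot.close_job(): hands the job in, once; it reports no verdict.
The state is a dict: "clock": time; "q": joint angles; "qd": joint speeds; "joint_efforts": joint torques, N m; "ee_pos": TCP position; "tcp_rot": TCP orientation; "ft_force": force on the tool from outside, world axes, zero at the start; "ft_torque": the same for the moment, N m; "grip_width": finger opening in m.
Only numpy, scipy, OpenCV 4.12 (cv2) and the standard library are available. Lean on these libraries where they do the work, as an engineer would, in place of code of your own. Each camera call takes 0.05 s, during which the arm holds its last target. There are 200 camera calls.

## Working session

There is one attempt and no reset: what is moved stays moved. The work goes in short steps, Python scripts to look and compute and a tool call to move; the robot and the scene stay as the last step left them, time stands still between calls to the robot, and variables do not carry over. Pictures are saved under pics/ and viewed, about 8 in all and at most 12, crops included, and the job is handed in when it is done.

Besides the shell and the picture viewer there is one more tool, called after "Request:" as name(argument=value, ...) on one line, values as JSON. servo_tool: Moves the arm, as the interface text tells. Its arguments: {"type":"object","properties":{"increments":{"type":"array"},"grip_force":{"type":"number"}},"required":["increments"]}

```bash
mkdir -p pics; cat > h.py <<'E'
import numpy as np, cv2
from cell import robot
from scipy.spatial.transform import Rotation as Ro
def model(n, st=None):
    m=robot.camera_model(n); f=200/np.tan(np.radians(m["fov_y"]/2))
    if "R" in m: R=np.array(m["R"]); t=np.array(m["t"])
    else:
        T=np.array(m["tool_from_camera"]); W=np.eye(4)
        W[:3,:3]=Ro.from_euler('xyz',st["tcp_rot"],degrees=True).as_matrix(); W[:3,3]=st["ee_pos"]
        C=np.linalg.inv(W@T); R=C[:3,:3]; t=C[:3,3]
    return f,m["cx"],m["cy"],R,t
def ray(M,u,v):
    f,cx,cy,R,t=M; return -R.T@t, R.T@np.array([(u-cx)/f,(v-cy)/f,1])
def onz(M,u,v,z):
    o,d=ray(M,u,v); return o+d*(z-o[2])/d[2]
def proj(M,X):
    f,cx,cy,R,t=M; c=R@np.array(X)+t; return [cx+f*c[0]/c[2],cy+f*c[1]/c[2]]
def tri(M1,p1,M2,p2):
    o1,d1=ray(M1,*p1);o2,d2=ray(M2,*p2)
    s=np.linalg.lstsq(np.c_[d1,-d2],o2-o1,rcond=None)[0]
    a=o1+s[0]*d1;b=o2+s[1]*d2; return (a+b)/2,np.linalg.norm(a-b)
E
python3 - <<'E'
from h import *
s=robot.observe(); print(s)
for n in ["top","side","wrist"]:
    cv2.imwrite(f"pics/{n}0.png",robot.camera(n)); m=robot.camera_model(n); print(n,m)
E
```

```text
{'clock': 0.0, 'q': array([-72.52023969,  17.86094772,   0.80242897,  86.6933453 ,
        -0.25159213,  75.58235629,  -1.55675365]), 'qd': array([ 0.00259023,  0.13961037, -0.03091205,  0.00388084,  0.00826173,
       -0.00098569,  0.02537122]), 'joint_efforts': array([ 4.77838603e-04, -3.79905939e+01,  1.46741825e-01, -2.30598664e+01,
        1.24219080e-02,  1.35727040e-02,  2.35647269e-05]), 'ee_pos': array([0.18667966, 0.51657511, 0.23020641]), 'tcp_rot': array([-177.34581352,   89.86510348, -107.20930731]), 'ft_force': array([ 0.20363413, -0.54390417,  0.88979414]), 'ft_torque': array([-0.01140473,  0.01264052, -0.01968939]), 'grip_width': 0.08570016353351104}
top {'fov_y': 56.2151198629285, 'cx': 313.7948281408947, 'cy': 202.57117705797478, 'R': array([[-0.01378176, -0.99973713, -0.01832289],
       [-0.9941673 ,  0.01566065, -0.10670576],
       [ 0.10696466,  0.01674543, -0.9941218 ]]), 't': array([-0.05045653,  0.55298894,  1.03880376])}
side {'fov_y': 53.955614244565105, 'cx': 320.7105946726135, 'cy': 203.76075939222952, 'R': array([[-0.99508616, -0.09651226,  0.02211146],
       [-0.05749755,  0.38145447, -0.9225977 ],
       [ 0.08060747, -0.91933556, -0.38512928]]), 't': array([0.54013691, 0.14927512, 0.98307603])}
wrist {'fov_y': 62.56758075289318, 'cx': 324.13466052956556, 'cy': 202.12890733449188, 'tool_from_camera': array([[ 8.72255723e-05, -2.82434312e-01,  9.59286637e-01,
        -1.42904799e-01],
       [ 1.02705417e-03, -9.59286109e-01, -2.82434250e-01,
         7.24100985e-02],
       [ 9.99999469e-01,  1.00987483e-03,  2.06401059e-04,
         2.17723416e-04],
       [ 0.00000000e+00,  0.00000000e+00,  0.00000000e+00,
         1.00000000e+00]])}
```

View pics/top0.png

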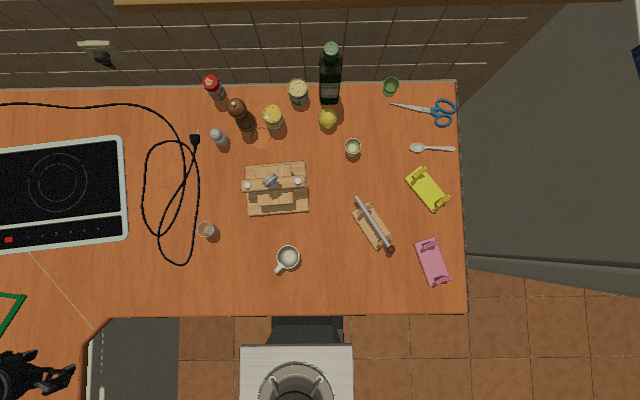

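View pics/side0.png

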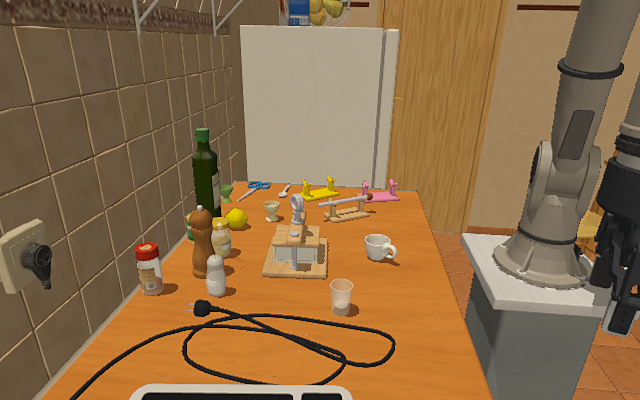

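The top view shows the press with its eye near (270,181), the rod from its plain end (357,199) to the knob (391,248), the mug at (287,257), the glass at (207,230) and the egg cup at (352,148). The side view agrees: eye near (297,203).

```bash
python3 - <<'E'
from h import *
im=cv2.imread("pics/top0.png")[140:280,230:420]; cv2.imwrite("pics/topc.png",cv2.resize(im,None,fx=4,fy=4,interpolation=cv2.INTER_CUBIC))
T=model("top");S=model("side")
for n,u,v,z in [("plain",357,199,.053),("knob",391,248,.053),("eye",270,181,.152),("mug",288,256,.03),("glass",207,230,.03),("egg",352,148,.03)]:
    print(n,onz(T,u,v,z).round(3), proj(S,onz(T,u,v,z)))
print(tri(T,(270,181),S,(297,203)))
a=onz(T,357,199,.053);b=onz(T,391,248,.053);print(np.linalg.norm(a-b),np.degrees(np.arctan2(*(a-b)[[1,0]])))
E
```

```text
plain [ 0.558 -0.179  0.053] [np.float64(321.9337277108078), np.float64(203.70937202682984)]
knob [ 0.421 -0.269  0.053] [np.float64(367.55813281510194), np.float64(195.41138404413155)]
eye [0.596 0.05  0.152] [np.float64(297.6965816408999), np.float64(201.14319097847778)]
mug [0.402 0.016 0.03 ] [np.float64(375.9147952212126), np.float64(245.28343736545506)]
glass [0.478 0.246 0.03 ] [np.float64(341.2282376780291), np.float64(297.94701584858404)]
egg [ 0.709 -0.171  0.03 ] [np.float64(271.64641672333795), np.float64(208.9039438479826)]
(array([0.5970595 , 0.05059765, 0.14737634]), np.float64(0.0007831659820939557))
0.1633912838828021 33.21352181033494
```

View pics/topc.png

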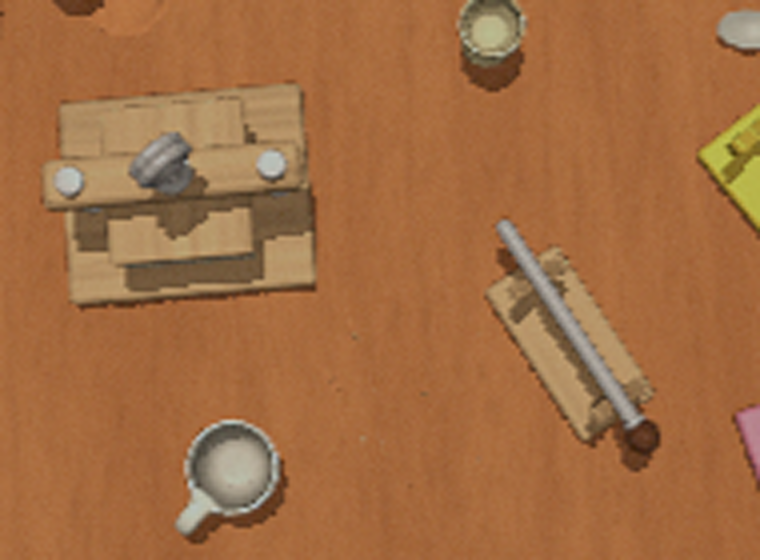

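```bash
python3 - <<'E'
from h import *
s=robot.observe(); R=Ro.from_euler('xyz',s["tcp_rot"],degrees=True).as_matrix(); print(R.round(3))
print("tool y yaw",np.degrees(np.arctan2(R[1,1],R[0,1])),"bearing",np.degrees(np.arctan2(s["ee_pos"][1],s["ee_pos"][0])))
E
```

```text
[[-0.001 -0.94   0.34 ]
 [-0.002  0.34   0.94 ]
 [-1.    -0.    -0.002]]
tool y yaw 160.13198161222053 bearing 70.13163903282201
```

Request:
servo_tool(increments=[[15.6,-26.4,2,0,0,2.65,85],[15.6,-26.4,2,0,0,2.65,85],[15.6,-26.4,2,0,0,2.65,85],[15.6,-26.4,2,0,0,2.65,85],[15.6,-26.4,2,0,0,2.65,85],[15.6,-26.4,2,0,0,2.65,85],[15.6,-26.4,2,0,0,2.65,85],[15.6,-26.4,2,0,0,2.65,85],[15.6,-26.4,2,0,0,2.65,85],[15.6,-26.4,2,0,0,2.65,85]])

```text
clock: 0.98
ee_pos: [0.3432, 0.2517, 0.2512]
tcp_rot: [91.9, 90.0, -171.3]
ft_force: [0.2, 0.2, -1.3]
grip_width: 0.085
```

Request:
servo_tool(increments=[[15.6,-26.4,2,0,0,2.65,85],[15.6,-26.4,2,0,0,2.65,85],[15.6,-26.4,2,0,0,2.65,85],[15.6,-26.4,2,0,0,2.65,85],[15.6,-26.4,2,0,0,2.65,85],[15.6,-26.4,2,0,0,2.65,85],[15.6,-26.4,2,0,0,2.65,85],[15.6,-26.4,2,0,0,2.65,85],[15.6,-26.4,2,0,0,2.65,50],[15.6,-26.4,2,0,0,2.65,50]])

```text
clock: 1.82
ee_pos: [0.4992, -0.012, 0.2712]
tcp_rot: [31.6, 90.0, 154.9]
ft_force: [0.5, 1.3, 0.4]
grip_width: 0.0634
```

```bash
python3 - <<'E'
from h import *
s=robot.observe(); im=robot.camera("wrist"); cv2.imwrite("pics/w1.png",im); np.save("w1.npy",np.r_[s["ee_pos"],s["tcp_rot"]])
R=Ro.from_euler('xyz',s["tcp_rot"],degrees=True).as_matrix()
print(s["clock"],s["ee_pos"],s["q"].round(1),"tooly",np.degrees(np.arctan2(R[1,1],R[0,1])),R[:,0].round(3))
E
```

```text
1.8167 [ 0.49921164 -0.01198736  0.27118736] [-24.1  11.2  28.3  90.9  -5.4  79.3 128. ] tooly -146.71895346417844 [-0.  0. -1.]
```

View pics/w1.png

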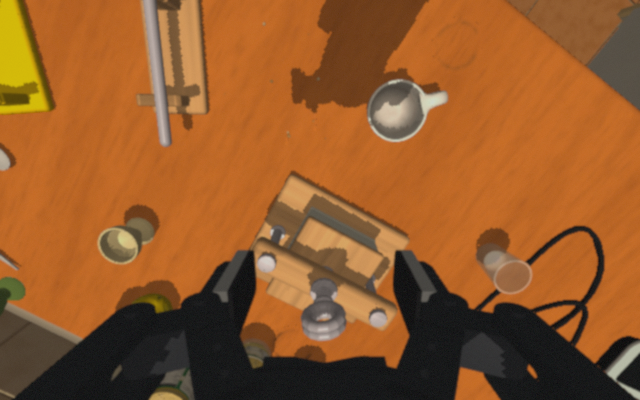

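The wrist view shows the loop near (324,318), spanning columns 302–346 and square to the image, so the hole runs roughly along the rod's direction. The rod runs from (150,0) to its tip at (165,144).

```bash
python3 - <<'E'
from h import *
p=np.load("w1.npy"); W=model("wrist",dict(ee_pos=p[:3],tcp_rot=p[3:]))
im=cv2.imread("pics/w1.png")
c=cv2.resize(im[260:350,260:390],None,fx=5,fy=5,interpolation=cv2.INTER_CUBIC); r=cv2.resize(im[0:150,110:210],None,fx=3,fy=3,interpolation=cv2.INTER_CUBIC)
c=np.vstack([c]);cv2.imwrite("pics/w1c.png",np.hstack([c[:450],np.zeros((450,0,3),np.uint8)]))
# rod axis in wrist: grey (low saturation) pixels per row
hsv=cv2.cvtColor(im,cv2.COLOR_BGR2HSV)
pts=[]
for v in range(5,135,10):
    u=[x for x in range(140,175) if hsv[v,x,1]<70 and hsv[v,x,2]>70]
    if u: pts.append((np.mean(u),v)); print(v,min(u),max(u))
P=np.array([onz(W,u,v,.0535) for u,v in pts]); print(P.round(4))
d=np.polyfit(P[:,0],P[:,1],1); print("yaw",np.degrees(np.arctan(d[0])),"tip",onz(W,165.5,144,.0535))
T=model("top")
for v in (315,320,325): print(onz(W,324,v,.152))
for uv in [(324,318)]: print(tri(W,uv,T,(270.5,180.5)))
k=onz(T,391,248.5,.0535);print("knob",k)
# project loop guess with hole circle top/bottom
E=onz(W,324,320,.152); print([np.round(proj(W,E+[0,0,z]),1) for z in (-.021,-.011,.011,.021)],proj(T,E))
E
```

```text
5 144 156
15 145 156
25 146 157
35 148 158
45 149 159
55 150 161
65 151 162
75 152 163
85 153 164
95 154 166
105 155 167
115 157 167
125 158 168
[[ 0.4535 -0.2435  0.0535]
 [ 0.4612 -0.2394  0.0535]
 [ 0.4687 -0.2348  0.0535]
 [ 0.4761 -0.2297  0.0535]
 [ 0.4839 -0.225   0.0535]
 [ 0.4915 -0.2198  0.0535]
 [ 0.4995 -0.215   0.0535]
 [ 0.5076 -0.21    0.0535]
 [ 0.5159 -0.205   0.0535]
 [ 0.524  -0.1994  0.0535]
 [ 0.5326 -0.1942  0.0535]
 [ 0.5413 -0.189   0.0535]
 [ 0.5501 -0.1836  0.0535]]
yaw 32.063722900422476 tip [ 0.56694255 -0.17259902  0.0535    ]
[0.59391042 0.05101954 0.152     ]
[0.59840394 0.05397498 0.152     ]
[0.60294259 0.05696009 0.152     ]
(array([0.59562426, 0.049866  , 0.15521689]), np.float64(0.0038138600973521082))
knob [ 0.41967047 -0.26883744  0.0535    ]
[array([324. , 306.7]), array([324. , 312.8]), array([324. , 327.7]), array([324. , 335.2])] [np.float64(268.41441811554665), np.float64(180.0484386551453)]
```

View pics/w1c.png

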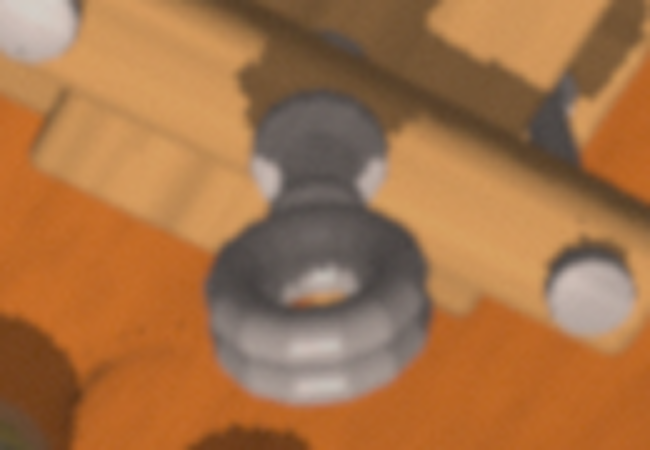

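Request:
servo_tool(increments=[[-2.8,-22.2,-17.1,0,0,-0.07,50],[-2.8,-22.2,-17.1,0,0,-0.07,50],[-2.8,-22.2,-17.1,0,0,-0.07,50],[-2.8,-22.2,-17.1,0,0,-0.07,50],[-2.8,-22.2,-17.1,0,0,-0.07,50],[-2.8,-22.2,-17.1,0,0,-0.07,50],[-2.8,-22.2,-17.1,0,0,-0.07,50],[-2.8,-22.2,-17.1,0,0,-0.07,50],[-2.8,-22.2,-17.1,0,0,-0.07,50],[-2.8,-22.2,-17.1,0,0,-0.07,50]])

```text
clock: 2.7
ee_pos: [0.4705, -0.2332, 0.0992]
tcp_rot: [7.9, 90.0, 130.4]
ft_force: [-0.0, 0.2, -0.6]
grip_width: 0.0495
```

```bash
python3 - <<'E'
from h import *
s=robot.observe(); im=robot.camera("wrist"); cv2.imwrite("pics/w2.png",im); np.save("w2.npy",np.r_[s["ee_pos"],s["tcp_rot"]])
R=Ro.from_euler('xyz',s["tcp_rot"],degrees=True).as_matrix()
print(s["clock"],s["ee_pos"],s["q"].round(1),"tooly",np.degrees(np.arctan2(R[1,1],R[0,1])))
W=model("wrist",s); hsv=cv2.cvtColor(im,cv2.COLOR_BGR2HSV)
pred=[proj(W,[.488+.8425*a,-.223+.5388*a,.0535]) for a in (-.083,-.02,.095)]; print(np.round(pred))
E
```

```text
2.7 [ 0.47050193 -0.23321941  0.09923087] [ -0.5  23.7  32.8 102.2 -14.8  58.4 160.3] tooly -147.56342636483865
[[321. 123.]
 [322. 228.]
 [322. 380.]]
```

View pics/w2.png

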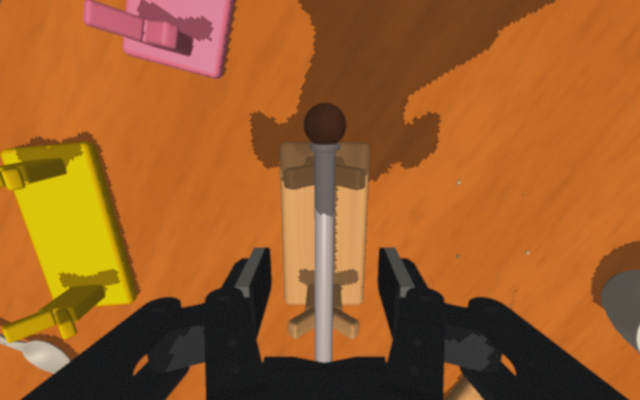

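Request:
servo_tool(increments=[[0,0.5,-13,0,0,0,50],[0,0,-13,0,0,0,50],[0,0,-13,0,0,0,50],[0,0,-13,0,0,0,50],[0,0,-12.5,0,0,0,50],[0,0,0,0,0,0,50],[0,0,0,0,0,0,50],[0,0,0,0,0,0,5],[0,0,0,0,0,0,5],[0,0,0,0,0,0,5]], grip_force=80)

```text
clock: 3.58
ee_pos: [0.4716, -0.2325, 0.0367]
tcp_rot: [-141.3, 89.9, -18.9]
ft_force: [-0.2, 0.2, -0.3]
grip_width: 0.0138
```

Request:
servo_tool(increments=[[0,0,0,0,0,0,5],[0,0,0,0,0,0,5],[0,0,0,0,0,0,5],[0,0,0,0,0,0,5],[0,0,0,0,0,0,5],[0,0,4,0,0,0,5],[0,0,10,0,0,0,5],[0,0,15,0,0,0,5],[0,0,20,0,0,0,5],[0,0,20,0,0,0,5]])

```text
clock: 4.42
ee_pos: [0.4699, -0.2317, 0.1052]
tcp_rot: [36.8, 89.9, 159.2]
ft_force: [-0.3, 0.1, -1.2]
grip_width: 0.0094
```

Request:
servo_tool(increments=[[0,10,10,0,0,0,5],[0,20,10,0,0,0,5],[0,25,10,0,0,0,5],[0,25,0,0,0,0,5],[0,25,0,0,0,0,5],[-3,25,0,0,0,0,5],[0,25,0,0,0,0,5],[0,25,0,0,0,0,5],[0,15,0,0,0,0,5],[0,6,0,0,0,0,5]])

```text
clock: 5.25
ee_pos: [0.4673, -0.0276, 0.1348]
tcp_rot: [-1.7, 89.9, 121.1]
ft_force: [0.1, 0.3, 0.1]
grip_width: 0.0092
```

```bash
python3 - <<'E'
from h import *
s=robot.observe(); im=robot.camera("wrist"); np.save("w3.npy",np.r_[s["ee_pos"],s["tcp_rot"]])
sd=robot.camera("side"); tp=robot.camera("top")
R=Ro.from_euler('xyz',s["tcp_rot"],degrees=True).as_matrix()
print(s["clock"],s["ee_pos"],s["grip_width"],"tooly",np.degrees(np.arctan2(R[1,1],R[0,1])),s["q"].round(1))
for n,i in (("w3",im),("s3",sd),("t3",tp)): cv2.imwrite(f"pics/{n}.png",i)
a=cv2.resize(sd[180:260,260:360],None,fx=4,fy=4,interpolation=cv2.INTER_CUBIC)
b=cv2.resize(tp[150:230,240:340],None,fx=4,fy=4,interpolation=cv2.INTER_CUBIC)
w=cv2.resize(im[220:400,180:460],(400,257))
cv2.imwrite("pics/m3.png",np.vstack([np.hstack([a,b])[:320],np.hstack([w,np.zeros_like(w)])]))
E
```

```text
5.25 [ 0.46731051 -0.02762758  0.13481454] 0.009237733921166204 tooly -147.27326909958919 [-23.3  14.   29.3 108.1  -8.   60.  132. ]
```

View pics/m3.png

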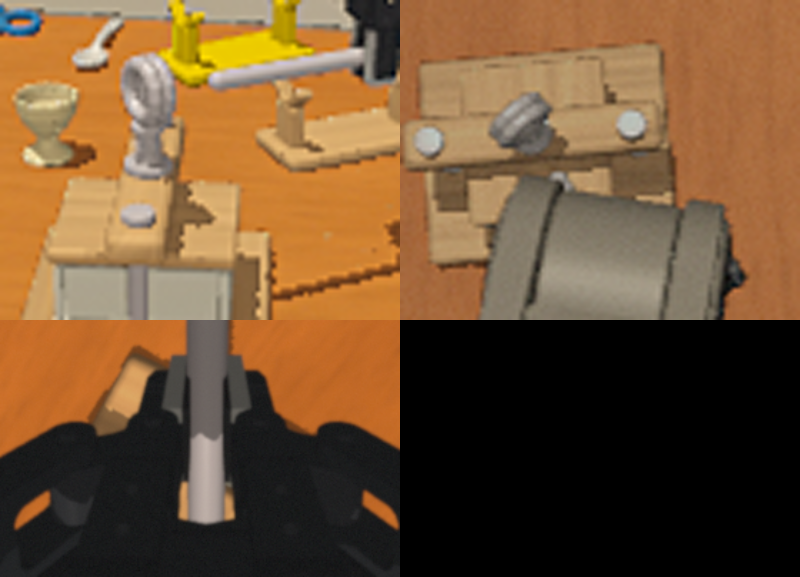

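```bash
python3 - <<'E'
from h import *
T=model("top");S=model("side"); p=np.load("w1.npy"); W=model("wrist",dict(ee_pos=p[:3],tcp_rot=p[3:]))
obs=[(T,(270.3,180.5)),(S,(297.2,202.7)),(W,(323.8,320.3))]
from scipy.optimize import least_squares
f=lambda X,o:np.concatenate([np.subtract(proj(M,X),q) for M,q in o])
for o in (obs,obs[:2],obs[1:],[obs[0],obs[2]]):
    r=least_squares(f,[.6,.05,.15],args=(o,)); print(r.x.round(4),r.fun.round(1))
p=np.load("w3.npy"); a=np.radians(32.7); d=np.array([np.cos(a),np.sin(a),0])
tip=p[:3]+[0,0,.0168]+.115*d; print("tip pred",tip,"side",proj(S,tip),"top",proj(T,tip))
W3=model("wrist",dict(ee_pos=p[:3],tcp_rot=p[3:]))
print("wrist pred tip",proj(W3,tip),"seen",(180+207*.7,220+(522-320)*.7))
print("beam nuts",onz(T,347/4+240-100+100-0 if 0 else (428-400)/4+240,142/4+150,.107),onz(T,(631-400)/4+240,124/4+150,.107))
# rod axis in side view: line
for x in (320,330,340): 
    sd=cv2.imread("pics/s3.png"); print(x,[ (y,sd[y,x].tolist()) for y in range(190,206,1)][:16] if x==330 else "")
E
```

```text
[0.5983 0.0535 0.1519] [-1.7 -0.4 -0.7 -1.  -0.2 -0.8]
[0.5975 0.0497 0.1479] [ 0.   0.2 -0.1 -0. ]
[0.5988 0.0543 0.1512] [-1.  -0.6  0.3 -0.4]
[0.5944 0.0507 0.1595] [-1.   0.6 -0.4 -0. ]
tip pred [0.56408425 0.03450005 0.15161454] side [np.float64(311.85449947289436), np.float64(199.62537241796883)] top [np.float64(276.11327438359353), np.float64(193.3211940467391)]
wrist pred tip [np.float64(322.64860507293986), np.float64(474.4428957685999)] seen (324.9, 361.4)
beam nuts [0.59235367 0.11743278 0.107     ] [ 0.60221074 -0.01802002  0.107     ]
320 
330 [(190, [0, 147, 179]), (191, [0, 184, 218]), (192, [0, 203, 236]), (193, [0, 207, 240]), (194, [0, 183, 219]), (195, [196, 192, 207]), (196, [193, 193, 204]), (197, [165, 171, 183]), (198, [131, 137, 145]), (199, [124, 121, 125]), (200, [111, 163, 207]), (201, [105, 169, 214]), (202, [103, 164, 205]), (203, [113, 174, 216]), (204, [103, 163, 206]), (205, [93, 147, 182])]
340
```

```bash
python3 - <<'E'
from h import *
tp=cv2.imread("pics/t3.png"); h=cv2.cvtColor(tp,cv2.COLOR_BGR2HSV)
print("top sat"); print(h[188:200,270:290,1]); print("val"); print(h[188:200,270:290,2])
S=model("side");p=np.load("w3.npy"); a=np.radians(32.7); d=np.array([np.cos(a),np.sin(a),0])
for x in (.06,.075,.09,.105): print("side pred axis",np.round(proj(S,p[:3]+[0,0,.0168]+x*d),1))
sd=cv2.imread("pics/s3.png"); hs=cv2.cvtColor(sd,cv2.COLOR_BGR2HSV)
for u in (316,320,325,330,335): 
    y=[v for v in range(188,208) if hs[v,u,1]<60 and hs[v,u,2]>90]; print(u,y[0],y[-1])
E
```

```text
top sat
[[104  68  51  68  80 114 124 124 120 120 120 123 115 125 119 123 125 119
  127 123]
 [131 133 121 123 125 122 127 109 126 143 112 120 125 126 112 123 123 118
  129 125]
 [121 120 129 126 121 114 120 122 111 125 118 127 125 118 123 127 121 121
  127 132]
 [122 124 116 121 119 122 130 129 124 122 121 122 122 123 120 124 126 129
  122 125]
 [123 119 124 121 120 121 122 131 132 105 122 129 124 119 108 124 125 129
  116 111]
 [124 108 113 124 120 126 124  94  23  23  24  63 111 108 110 112 110 104
  112 111]
 [ 70  45  54  55  45  74  85  37  28  30  23  32 100 105 109 111 111 107
  108 108]
 [ 51  58  52  57  54  55  64  49  48  54  37  21  66 103 110 114 106 109
  108 110]
 [ 54  50  53  61  56  51  53  59  58  53  67  23  23  88 110 111 114 109
  112 108]
 [ 54  51  59  57  60  56  48  58  52  55  72  36  31  64 108 114 115 108
  112 112]
 [ 51  50  54  54  52  51  51  58  66  55  56  61  62  54  64  55  68  93
   86 105]
 [ 53  57  54  51  51  62  53  62  54  52  56  48  55  52  49  55  53  57
   47  60]]
val
[[113  90  95  97  86  98 107 105 106 102 102 131 137 124 124 116 1
[... 429 characters left out ...]
87
  185 184]
 [ 99  96  90  88  85  90  90 110 146 155 157 127 176 190 187 186 184 186
  186 182]
 [ 95 101  99 103  99  97  92  93  95  75 104 135 144 178 188 183 186 183
  187 181]
 [104 107 105 104 105 105 101 104  93  63  42 147 143 148 183 186 184 188
  185 182]
 [109 110 113 107 110 105 111 106  78  51  39 126 115 108 156 159 184 193
  189 186]
 [116 118 113 113 113 115 109 105  70  46  78  96  90  94  92  92  94 113
  118 133]
 [116 120 118 119 116 116 120  94  57  74 101 106 102  99  98  97  97  99
   93  93]]
side pred axis [332.1 196.2]
side pred axis [326.6 197.1]
side pred axis [321.2 198. ]
side pred axis [315.6 199. ]
316 198 201
320 197 200
325 196 200
330 195 199
335 194 198
```

Request:
servo_tool(increments=[[0.5,-1,-0.8,0,0,0,5],[4.2,2.7,0,0,0,0,5],[5.9,3.8,0,0,0,0,5],[5.9,3.8,0,0,0,0,5],[5,3.2,0,0,0,0,5],[5,3.2,0,0,0,0,5],[5,3.2,0,0,0,0,5],[5,3.2,0,0,0,0,5],[5,3.2,0,0,0,0,5],[1,0.6,0,0,0,0,5]])

```text
clock: 6.23
ee_pos: [0.5115, -0.0043, 0.134]
tcp_rot: [-104.1, 90.0, 18.5]
ft_force: [-0.3, 0.0, -0.4]
grip_width: 0.0096
```

```bash
python3 - <<'E'
from h import *
s=robot.observe(); print(s["ee_pos"],s["ft_force"].round(2),s["ft_torque"].round(2))
sd=robot.camera("side"); tp=robot.camera("top")
a=cv2.resize(sd[180:235,265:345],None,fx=5,fy=5,interpolation=cv2.INTER_CUBIC)
b=cv2.resize(tp[150:205,250:330],None,fx=5,fy=5,interpolation=cv2.INTER_CUBIC)
cv2.imwrite("pics/m4.png",np.hstack([a,b]))
E
```

```text
[ 0.5115061  -0.0042587   0.13398872] [-0.25  0.05 -0.4 ] [ 0.01 -0.02  0.06]
```

View pics/m4.png

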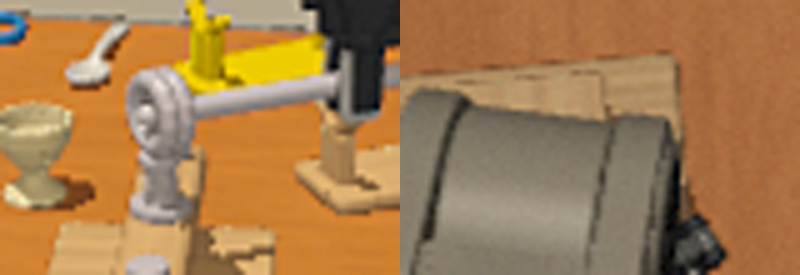

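Request:
servo_tool(increments=[[4.1,2.6,0,0,0,0,5],[4.1,2.6,0,0,0,0,5],[4.1,2.6,0,0,0,0,5],[4.1,2.6,0,0,0,0,5],[4.1,2.6,0,0,0,0,5],[4.1,2.6,0,0,0,0,5],[0,0,0,0,0,0,5],[0,0,0,0,0,0,5],[0,0,0,0,0,0,5],[0,0,0,0,0,0,5]])

```text
clock: 7.17
ee_pos: [0.5348, 0.01, 0.134]
tcp_rot: [73.0, 90.0, -164.6]
ft_force: [-0.1, -0.6, -1.3]
grip_width: 0.0094
```

```bash
python3 - <<'E'
from h import *
s=robot.observe(); R=Ro.from_euler('xyz',s["tcp_rot"],degrees=True).as_matrix()
v=s["ee_pos"][:2]-[.598,.054]; r=np.hypot(*v)*1e3; ph=np.degrees(np.arctan2(v[1],v[0])); print(s["ee_pos"],r,ph,"tooly",np.degrees(np.arctan2(R[1,1],R[0,1])),s["ft_force"].round(1),s["ft_torque"].round(2))
a=np.radians(ph-5*np.arange(0,25)); P=75*np.c_[np.cos(a),np.sin(a)]
print(np.diff(P,axis=0).round(1).tolist())
E
```

```text
[0.53475316 0.00999253 0.13395691] 77.0507656821629 -145.16960838196914 tooly -147.590314290256 [-0.1 -0.6 -1.3] [-0.02  0.02  0.01]
[[-3.5, 5.5], [-3.0, 5.8], [-2.5, 6.1], [-1.9, 6.2], [-1.4, 6.4], [-0.8, 6.5], [-0.3, 6.5], [0.3, 6.5], [0.9, 6.5], [1.4, 6.4], [2.0, 6.2], [2.5, 6.0], [3.0, 5.8], [3.5, 5.5], [4.0, 5.2], [4.4, 4.8], [4.8, 4.4], [5.2, 4.0], [5.5, 3.5], [5.8, 3.0], [6.1, 2.5], [6.2, 1.9], [6.4, 1.4], [6.5, 0.8]]
```

Request:
servo_tool(increments=[[-3.5,5.5,0,0,0,-5,5],[-3.0,5.8,0,0,0,-5,5],[-2.5,6.1,0,0,0,-5,5],[-1.9,6.2,0,0,0,-5,5],[-1.4,6.4,0,0,0,-5,5],[-0.8,6.5,0,0,0,-5,5],[-0.3,6.5,0,0,0,-5,5],[0.3,6.5,0,0,0,-5,5],[0.9,6.5,0,0,0,-5,5],[1.4,6.4,0,0,0,-5,5]])

```text
clock: 8.0
ee_pos: [0.5254, 0.0744, 0.1345]
tcp_rot: [-43.4, 89.8, 28.9]
ft_force: [3.3, 1.8, -1.6]
grip_width: 0.0094
```

```bash
cat > st.py <<'E'
from h import *
s=robot.observe(); R=Ro.from_euler('xyz',s["tcp_rot"],degrees=True).as_matrix()
v=s["ee_pos"][:2]-[.598,.054]; print(s["clock"],s["ee_pos"].round(4),"r",np.hypot(*v).round(4),"phi",np.degrees(np.arctan2(v[1],v[0])).round(1),"tooly",np.degrees(np.arctan2(R[1,1],R[0,1])).round(1),"axis",R[:,0].round(3),s["ft_force"].round(1),s["ft_torque"].round(2),"q7",s["q"].round(0),s["grip_width"])
E
python3 st.py
```

```text
8.0 [0.5254 0.0744 0.1345] r 0.0755 phi 164.3 tooly 162.3 axis [ 0.003  0.002 -1.   ] [ 3.3  1.8 -1.6] [ 0.36 -0.58  0.37] q7 [-38.  22.  37.  99. -15.  63.  76.] 0.009406228402138856
```

Request:
servo_tool(increments=[[1.1,3.5,0,0,0,-2.8,5],[1.2,3.4,0,0,0,-2.8,5],[1.4,3.4,0,0,0,-2.8,5],[1.6,3.3,0,0,0,-2.8,5],[1.7,3.2,0,0,0,-2.8,5],[1.9,3.1,0,0,0,-2.8,5],[2.0,3.0,0,0,0,-2.8,5],[2.2,2.9,0,0,0,-2.8,5],[2.3,2.8,0,0,0,-2.8,5],[2.5,2.7,0,0,0,-2.8,5]])

```text
clock: 8.83
ee_pos: [0.5431, 0.1049, 0.1345]
tcp_rot: [-38.4, 89.9, 6.1]
ft_force: [-0.7, -1.2, -0.0]
grip_width: 0.0092
```

```bash
python3 st.py
```

```text
8.8333 [0.5431 0.1049 0.1345] r 0.0748 phi 137.2 tooly 134.5 axis [ 0.002  0.    -1.   ] [-0.7 -1.2 -0. ] [-0.23  0.01  0.8 ] q7 [-43.  26.  42.  96. -19.  65.  49.] 0.009193867462931587
```

```bash
python3 - <<'E'
from h import *
sd=robot.camera("side"); tp=robot.camera("top")
a=cv2.resize(sd[170:250,260:360],None,fx=4,fy=4,interpolation=cv2.INTER_CUBIC)
b=cv2.resize(tp[150:230,210:310],None,fx=4,fy=4,interpolation=cv2.INTER_CUBIC)
cv2.imwrite("pics/m5.png",np.hstack([a,b]))
E
python3 st.py
```

```text
8.9333 [0.543  0.1047 0.1343] r 0.0748 phi 137.4 tooly 134.6 axis [ 0.002 -0.    -1.   ] [ 1.5  1.2 -1.4] [ 0.19 -0.41  0.71] q7 [-43.  26.  42.  96. -19.  65.  49.] 0.008979269619160346
```

View pics/m5.png

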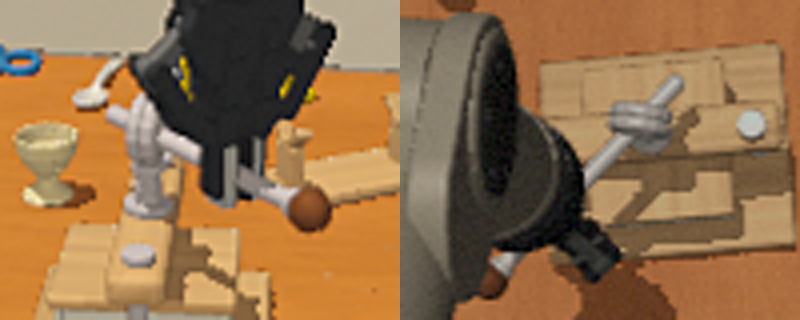

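The loop has turned, with its hole axis now near -13° yaw and the rod leading it at about -46°. I'll continue in fine steps and watch the torque.

Request:
servo_tool(increments=[[0.9,0.9,0,0,0,-1,5],[0.9,0.9,0,0,0,-1,5],[0.9,0.9,0,0,0,-1,5],[0.9,0.9,0,0,0,-1,5],[0.9,0.9,0,0,0,-1,5],[1,0.8,0,0,0,-1,5],[1,0.8,0,0,0,-1,5],[1,0.8,0,0,0,-1,5],[0,0,0,0,0,0,5],[0,0,0,0,0,0,5]])

```text
clock: 9.77
ee_pos: [0.5457, 0.1076, 0.1333]
tcp_rot: [171.5, 89.4, -152.0]
ft_force: [-6.9, -5.5, 4.2]
grip_width: 0.0096
```

```bash
python3 st.py
```

```text
9.7667 [0.5457 0.1076 0.1333] r 0.0748 phi 134.3 tooly 126.4 axis [-0.009 -0.005 -1.   ] [-6.9 -5.5  4.2] [-1.22  1.56  1.75] q7 [-44.  28.  44.  95. -21.  66.  41.] 0.00957138467260654
```

Request:
servo_tool(increments=[[1,0.8,0,0,0,-1,5],[1,0.8,0,0,0,-1,5],[1,0.8,0,0,0,-1,5],[0,0,0,0,0,0,5],[0,0,0,0,0,0,5],[0,0,0,0,0,0,5],[0,0,0,0,0,0,5],[0,0,0,0,0,0,5],[0,0,0,0,0,0,5],[0,0,0,0,0,0,5]])

```text
clock: 10.6
ee_pos: [0.5465, 0.1082, 0.133]
tcp_rot: [173.4, 89.1, -153.1]
ft_force: [-12.3, -8.2, 8.2]
grip_width: 0.0095
```

```bash
python3 - <<'E'
from h import *
tp=robot.camera("top"); cv2.imwrite("pics/t6.png",tp)
h=cv2.cvtColor(tp,cv2.COLOR_BGR2HSV)
sd=robot.camera("side")
a=cv2.resize(sd[170:250,260:360],None,fx=4,fy=4,interpolation=cv2.INTER_CUBIC)
b=cv2.resize(tp[150:210,240:315],None,fx=5.333,fy=5.333,interpolation=cv2.INTER_CUBIC)
cv2.imwrite("pics/m6.png",np.hstack([a,b]))
E
python3 st.py
```

```text
10.7 [0.5465 0.1083 0.133 ] r 0.0748 phi 133.5 tooly 123.5 axis [-0.014 -0.007 -1.   ] [-12.9  -8.1   8.4] [-1.82  2.43  2.23] q7 [-45.  28.  45.  94. -21.  67.  39.] 0.009526936031511979
```

View pics/m6.png

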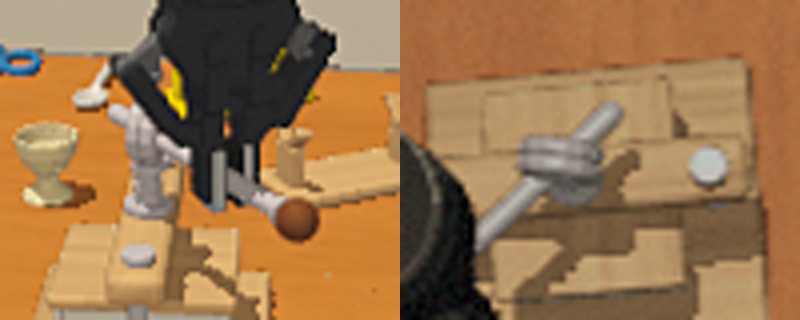

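The loop is stationary while the force rises (15 N, over 1 N m, against a need of 0.12 N m), so the screw is at its stop. I'm swinging the rod back now.

Request:
servo_tool(increments=[[-2.6,-2.3,0,0,0,2.75,5],[-2.6,-2.3,0,0,0,2.75,5],[-2.6,-2.4,0,0,0,2.75,5],[-2.6,-2.4,0,0,0,2.75,5],[-4.3,-5.0,0,0,0,5,5],[-3.8,-5.3,0,0,0,5,5],[-3.3,-5.6,0,0,0,5,5],[-2.8,-5.9,0,0,0,5,5],[-2.3,-6.1,0,0,0,5,5],[-1.7,-6.3,0,0,0,5,5]])

```text
clock: 11.53
ee_pos: [0.5237, 0.0698, 0.1337]
tcp_rot: [22.3, 89.9, 96.7]
ft_force: [-0.2, -0.2, -1.0]
grip_width: 0.0091
```

```bash
python3 - <<'E'
from h import *
tp=robot.camera("top"); cv2.imwrite("pics/t7.png",tp)
s=robot.observe(); im=robot.camera("wrist"); cv2.imwrite("pics/w7.png",im)
a=cv2.resize(im[0:400,160:480],(320,400))
b=cv2.resize(tp[150:225,225:315],None,fx=5.333,fy=5.333,interpolation=cv2.INTER_CUBIC)
cv2.imwrite("pics/m7.png",np.hstack([a,b[:400]]))
E
python3 st.py
```

```text
11.6333 [0.5237 0.0693 0.1339] r 0.0758 phi 168.4 tooly 164.1 axis [-0.     0.002 -1.   ] [-0.1  1.1 -0.6] [ 0.07 -0.01  0.01] q7 [-37.  22.  37.  99. -15.  63.  78.] 0.009247439307283063
```

View pics/m7.png

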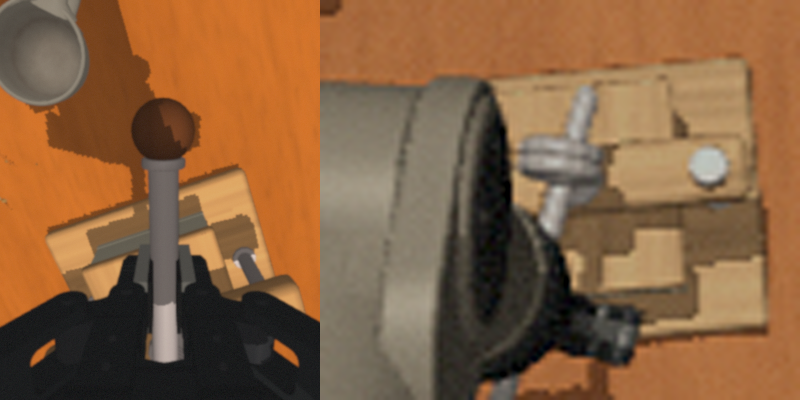

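Request:
servo_tool(increments=[[-1.1,-6.5,0,0,0,5,5],[-4,0.8,0,0,0,0,5],[-9,1.7,0,0,0,0,5],[-9.8,1.9,0,0,0,0,5],[-9.8,1.9,0,0,0,0,5],[-9.8,1.9,0,0,0,0,5],[-9.8,1.9,0,0,0,0,5],[-9.8,1.9,0,0,0,0,5],[-9.8,1.9,0,0,0,0,5],[-9.8,1.9,0,0,0,0,5]])

```text
clock: 12.47
ee_pos: [0.4402, 0.0793, 0.1341]
tcp_rot: [-2.3, 90.0, 77.2]
ft_force: [-0.5, -0.6, -1.1]
grip_width: 0.0094
```

```bash
python3 st.py; python3 - <<'E'
from h import *
im=robot.camera("wrist"); cv2.imwrite("pics/w8.png",im); cv2.imwrite("pics/s8.png",robot.camera("side")); cv2.imwrite("pics/t8.png",robot.camera("top"))
def rod(f):
    im=cv2.imread(f); h=cv2.cvtColor(im,cv2.COLOR_BGR2HSV); out=[]
    for v in range(165,350,6):
        u=[x for x in range(300,350) if h[v,x,1]<70 and h[v,x,2]>75]
        if len(u)>8: out.append((v,min(u),max(u)))
    k=(h[:200,:,2]<110)&(h[:200,:,1]>100)&(h[:200,:,0]<14); n,l,s,c=cv2.connectedComponentsWithStats(k.astype(np.uint8))
    i=[j for j in range(1,n) if s[j,4]>300]; return out[:6]+out[-6:],[(s[j].tolist(),c[j].round(1).tolist()) for j in i]
for f in ("pics/w3.png","pics/w7.png","pics/w8.png"): print(f,rod(f))
E
```

```text
12.4667 [0.4402 0.0793 0.1341] r 0.1598 phi 170.9 tooly 169.4 axis [ 0.  0. -1.] [-0.5 -0.6 -1.1] [-0.    0.02  0.03] q7 [-44.  12.  36. 111.  -8.  59.  76.] 0.009354941762907115
pics/w3.png ([(165, 305, 345), (171, 311, 339), (177, 311, 339), (183, 311, 339), (189, 311, 339), (195, 311, 339), (315, 313, 335), (321, 312, 336), (327, 312, 336), (333, 312, 340), (339, 312, 337), (345, 312, 336)], [([293, 97, 66, 63, 3314], [325.3, 128.4])])
pics/w7.png ([(165, 302, 343), (171, 309, 337), (177, 309, 337), (183, 309, 337), (189, 310, 337), (195, 309, 337), (315, 313, 336), (321, 313, 336), (327, 312, 336), (333, 312, 337), (339, 312, 342), (345, 310, 342)], [([503, 62, 21, 40, 486], [512.4, 82.5]), ([290, 98, 66, 71, 3099], [321.5, 129.2])])
pics/w8.png ([(165, 304, 345), (171, 310, 338), (177, 311, 338), (183, 311, 338), (189, 310, 338), (195, 311, 338), (315, 313, 336), (321, 313, 336), (327, 312, 336), (333, 312, 337), (339, 307, 337), (345, 311, 336)], [([243, 11, 31, 51, 341], [262.5, 40.0]), ([292, 97, 66, 72, 3281], [324.0, 128.9])])
```

Request:
servo_tool(increments=[[2,-12,0,0,0,3,5],[2,-22,0,0,0,3,5],[2,-24,0,0,0,3,5],[2,-24,0,0,0,3,5],[2,-24,0,0,0,3,5],[2,-24,0,0,0,3,5],[2,-24,0,0,0,3,5],[2,-24,0,0,0,3,5],[2,-24,0,0,0,3,5],[2,-24,0,0,0,3,5]])

```text
clock: 13.45
ee_pos: [0.462, -0.1488, 0.1341]
tcp_rot: [-151.6, 89.9, -42.0]
ft_force: [0.0, 0.3, -0.9]
grip_width: 0.0093
```

Request:
servo_tool(increments=[[2,-22,-5,0,0,2.6,5],[2,-20,-5,0,0,2.6,5],[2,-18,-5,0,0,2.6,5],[2,-15,-5,0,0,2.6,5],[2,-10,0,0,0,2.7,5],[0,0,0,0,0,0,5],[0,0,0,0,0,0,5],[0,0,0,0,0,0,5],[0,0,0,0,0,0,5],[0,0,0,0,0,0,5]])

```text
clock: 14.28
ee_pos: [0.4717, -0.2309, 0.1141]
tcp_rot: [-58.2, 90.0, 64.4]
ft_force: [-0.1, 0.4, -0.8]
grip_width: 0.0092
```

```bash
python3 st.py
```

```text
14.2833 [ 0.4717 -0.2309  0.1141] r 0.3117 phi -113.9 tooly -147.4 axis [ 0.     0.001 -1.   ] [-0.1  0.4 -0.8] [ 0.06  0.04 -0.03] q7 [ -3.  23.  36. 101. -15.  60. 161.] 0.009184823849045086
```

Request:
servo_tool(increments=[[-1.3,-1,-10,0,0,0,5],[0,0,-12,0,0,0,5],[0,0,-12,0,0,0,5],[0,0,-12,0,0,0,5],[0,0,-12,0,0,0,5],[0,0,-6,0,0,0,5],[0,0,-5,0,0,0,5],[0,0,-4,0,0,0,5],[0,0,-3,0,0,0,5],[0,0,-1,0,0,0,5]])

```text
clock: 15.12
ee_pos: [0.4704, -0.2333, 0.0372]
tcp_rot: [-150.8, 89.9, -28.2]
ft_force: [-0.1, -0.1, 1.7]
grip_width: 0.0096
```

```bash
python3 st.py
```

```text
15.1167 [ 0.4704 -0.2333  0.0372] r 0.3144 phi -113.9 tooly -147.5 axis [ 0.001 -0.    -1.   ] [-0.1 -0.1  1.7] [ 0.1   0.02 -0.02] q7 [ -0.  29.  33. 106. -20.  51. 165.] 0.009645303957856215
```

Request:
servo_tool(increments=[[0,0,-0.7,0,0,0,5],[0,0,0,0,0,0,5],[0,0,0,0,0,0,20],[0,0,0,0,0,0,30],[0,0,0,0,0,0,50],[0,0,0,0,0,0,50],[0,0,0,0,0,0,50],[0,0,0,0,0,0,50],[0,0,0,0,0,0,50],[0,0,0,0,0,0,50]])

```text
clock: 15.95
ee_pos: [0.47, -0.233, 0.0363]
tcp_rot: [37.7, 90.0, 160.2]
ft_force: [0.2, -0.1, 0.8]
grip_width: 0.0503
```

Request:
servo_tool(increments=[[0,0,8,0,0,0,50],[0,0,12,0,0,0,50],[0,0,20,0,0,0,50],[0,0,20,0,0,0,50],[0,0,20,0,0,0,50],[0,0,20,0,0,0,50],[0,0,20,0,0,0,50],[0,0,20,0,0,0,50],[0,0,20,0,0,0,50],[0,0,10,0,0,0,50]])

```text
clock: 16.78
ee_pos: [0.4712, -0.2342, 0.2102]
tcp_rot: [-143.3, 89.7, -20.7]
ft_force: [1.3, -0.3, 0.1]
grip_width: 0.0501
```

```bash
python3 st.py; python3 - <<'E'
from h import *
s=robot.observe(); im=robot.camera("wrist"); sd=robot.camera("side"); tp=robot.camera("top")
for n,i in (("w9",im),("s9",sd),("t9",tp)): cv2.imwrite(f"pics/{n}.png",i)
T=cv2.imread("pics/top0.png"); S=cv2.imread("pics/side0.png"); z=lambda i:cv2.resize(i,(400,280),interpolation=cv2.INTER_CUBIC)
r=lambda a:a
cv2.imwrite("pics/m9.png",np.vstack([np.hstack([z(im[0:280,120:520]),z(sd[180:250,290:390])]),np.hstack([z(tp[160:202,245:305]),z(sd[190:274,250:370])])]))
W=model("wrist",s); print(np.round([proj(W,[.488+.8425*a-.0008,-.223+.5388*a+.0013,.0535]) for a in (-.083,0,.095)]))
E
```

```text
16.7833 [ 0.4712 -0.2342  0.2102] r 0.3149 phi -113.7 tooly -147.5 axis [ 0.005 -0.002 -1.   ] [ 1.3 -0.3  0.1] [-0.04  0.04  0.01] q7 [ -5.  18.  38.  94. -11.  72. 158.] 0.05008374262461699
[[326. 115.]
 [326. 206.]
 [326. 293.]]
```

View pics/m9.png

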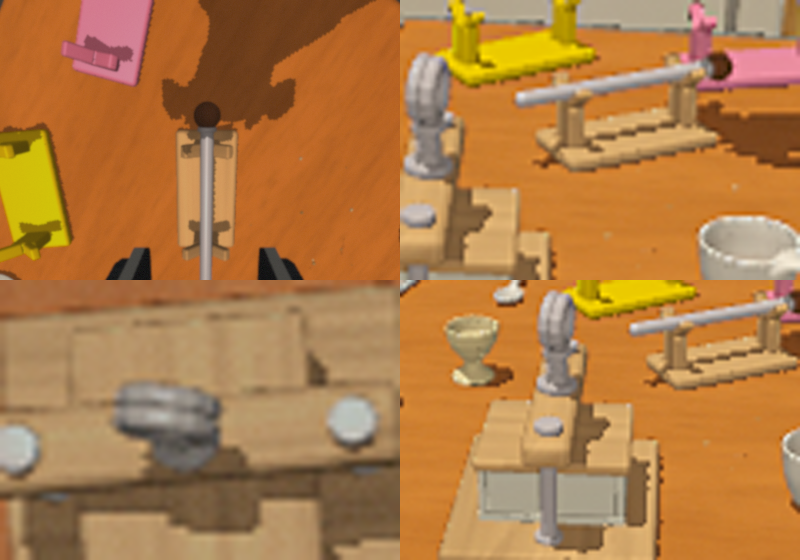

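```bash
python3 - <<'E'
from h import *
a=cv2.imread("pics/side0.png");b=cv2.imread("pics/s9.png")
for u in (280,286,308,314):
    print(u); print(" ".join(f"{x[2]},{x[0]}" for x in a[225:272,u])); print(" ".join(f"{x[2]},{x[0]}" for x in b[225:272,u]))
# loop orientation in top: grey mask, per picture
for f in ("top0","t6","t7","t9"):
    im=cv2.imread(f"pics/{f}.png"); h=cv2.cvtColor(im,cv2.COLOR_BGR2HSV)[168:194,256:284]
    m=((h[...,1]<55)&(h[...,2]>85)); print(f); print("\n".join("".join("#" if x else "." for x in r) for r in m))
E
```

```text
280
204,104 206,106 209,105 214,108 209,104 202,100 207,105 211,107 214,109 206,101 204,101 207,104 209,105 210,104 208,104 207,103 207,104 223,114 206,102 176,82 147,62 122,92 160,135 169,140 167,137 166,136 166,137 166,137 166,138 166,136 165,135 166,136 165,136 166,137 149,122 161,133 168,145 195,123 208,103 209,103 210,105 209,105 204,101 200,100 196,98 195,94 197,96
184,40 200,99 208,108 212,111 216,110 218,111 207,105 205,104 216,111 217,111 214,107 209,104 210,108 211,107 214,109 212,108 211,107 210,106 213,108 226,118 199,97 163,71 145,90 165,138 171,143 170,141 170,140 169,140 170,141 169,139 169,139 169,138 170,141 170,140 153,125 165,137 172,149 198,125 212,108 212,105 213,105 214,109 209,106 203,102 200,100 199,98 201,100
286
198,98 207,104 206,103 213,108 213,108 204,101 208,104 214,108 216,109 210,105 206,101 208,104 192,93 193,94 186,89 182,88 181,87 179,85 174,81 152,68 149,63 123,84 152,128 167,140 167,138 166,137 166,137 166,137 165,136 166,136 166,136 165,136 165,136 165,136 156,127 179,149 169,144 150,108 194,95 204,98 203,100 203,100 203,102 204,101 205,104 204,1
[... 4163 characters left out ...]
....
............................
............................
............................
............................
............................
............................
.......###########..........
......##############........
.......###############......
......################......
......##############........
......###############.......
............#########.......
............####.....#......
.............#..#...........
............####.####.......
............#########.......
..............######........
................#...........
............................
............................
............................
............................
............................
```

The rod lies in both notches: the knob is at pixel (327,115), against (326,115) predicted. The loop's turn measures only roughly 0.65–0.8 rad though, so I'll check it from above with the wrist camera, looking the same way as before.

Request:
servo_tool(increments=[[0,0,20,0,0,0,50],[0,10,20,0,0,-2,50],[1,20,10,0,0,-3,50],[1,25,5,0,0,-3,50],[1,28,5,0,0,-3,50],[1,28,0,0,0,-3,50],[1,28,0,0,0,-3,50],[1,28,0,0,0,-3,50],[1,28,0,0,0,-3,50],[1,28,0,0,0,-3,50]])

```text
clock: 17.77
ee_pos: [0.4768, -0.0085, 0.2647]
tcp_rot: [88.1, 89.8, -175.5]
ft_force: [0.9, 0.8, -0.5]
grip_width: 0.05
```

Request:
servo_tool(increments=[[1,26,0,0,0,-3,50],[1,24,0,0,0,-3,50],[0,18,0,0,0,-3,50],[0,13,0,0,0,-3,50],[0,0,0,0,0,-2.5,50],[0,0,0,0,0,0,50],[0,0,0,0,0,0,50],[0,0,0,0,0,0,50],[0,0,0,0,0,0,50],[0,0,0,0,0,0,50]])

```text
clock: 18.6
ee_pos: [0.48, 0.0703, 0.2662]
tcp_rot: [119.6, 90.0, -158.4]
ft_force: [0.1, -0.9, -0.3]
grip_width: 0.05
```

```bash
python3 st.py; python3 - <<'E'
from h import *
s=robot.observe(); im=robot.camera("wrist"); cv2.imwrite("pics/w10.png",im); np.save("w10.npy",np.r_[s["ee_pos"],s["tcp_rot"]])
print(proj(model("wrist",s),[.598,.054,.152]))
for f in ("w1","w10"):
    h=cv2.cvtColor(cv2.imread(f"pics/{f}.png"),cv2.COLOR_BGR2HSV)
    m=((h[...,1]<60)&(h[...,2]>70))[272:348,286:362]; print(f); print("\n".join("".join("#" if x else "." for x in r) for r in m[::2]))
E
```

```text
18.6 [0.48   0.0703 0.2662] r 0.1192 phi 172.1 tooly 172.0 axis [-0. -0. -1.] [ 0.1 -0.9 -0.3] [ 0.04  0.05 -0.03] q7 [-38.  10.  32.  94.  -5.  78.  77.] 0.04999484207293442
[np.float64(323.9529548502899), np.float64(323.8222561145389)]
w1
............................................................................
............................................................................
............................................................................
......................................#.....................................
...............................##############...............................
............................####################............................
...........................######################...........................
..........................########################..........................
.........................##########################.........................
.........................##########################.........................
.........................##########################.........................
............
[... 4296 characters left out ...]
.......
................###########################################.................
................##########################################..................
.................#########################################..................
.................########################################...................
...................####################################.....................
.....................################################.......................
........................###########################.........................
.............................##################.............................
............................................................................
```

```bash
python3 -c "
from cell import robot
print(robot.close_job())"
```

```text
the job is handed in; nothing more can be done
None
```

I took the rod from its rest and slid it about 40 mm through the loop with almost no contact force. I then swung it clockwise to the stop, swung it back about 40°, drew it out, laid it in both notches and handed the job in. `close_job` gives no verdict. The last clock reading before hand-in was about 18.6 s, against the 58 s limit.

**Checks that agreed**
- **Rod in its rest:** the wrist image puts the knob at pixel (327,115), against (326,115) predicted from the starting pose. The side view shows the rod in both notches.
- **Robot clear:** the gripper was open and raised clear of everything at hand-in.
- **Screw stop:** at the end of the swing the loop held still while the force at the tool rose from about 9 N to 15 N. That is roughly 1 N m on the screw, which needs only 0.12 N m. In the side view the pressing plate had dropped by about 1 pixel.
- **Loop stayed put:** it looked the same in the top view before and after the rod was drawn out.

**Checks that disagreed or were not done**
- **Loop angle:** my estimates of how far the loop turned range from about 0.6 rad (coarse top view) to 0.83 rad (wrist view). At the stop it should have turned between 0.75 and 1.1 rad, depending on where it started. So the claim that it reached the stop rests on the force, not on the measured angle.
- **Bystanders:** I did not re-measure the mug, egg cup or glass at the end. The arm's path stayed well above them and nothing showed contact.

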